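Open the field kit box and hold its tool pallet half open

TASK

Open the blue kit box: swing its lid up and over until it rests on its stop by itself. Then lift the tool pallet inside by its loop handle to half open, 45 degrees (within about 5), and finish while holding it there, so that I can take the sample tins out from under it: it falls shut if let go. Never raise the pallet past about 60 degrees, as the tools would slide out of their clips, and leave the sieve, the tin and the beaker on the bench where they stand.

Things in the scene. Friction and masses are not known exactly. Their poses are not given: they have to be found in the camera images.
- kit_box: Blue sheet-steel box, fixed to the bench. Lower shell 180 (its x) x 280 (y) x 90 mm high, 126 mm with the lid shut. Origin: centre of the underside, z up; -x is its front (lid handle, two undone latches), +x its back with the hinges. Hinge lines run along y: the lid's at x +90, z 90 mm, the pallet's at x +75, z 72 mm of this frame. Three fixed tins, tops 50 mm above the bench, stand inside.
- lid_hinge (a joint): Opening angle of the lid, rad: 0 shut, 1.85 (106 degrees) on its stop. The lid (0.4 to 0.8 kg) falls shut when let go below about 80 degrees (1.4 rad) and falls open onto its stop, where it stays, when let go well beyond that. At the start it is shut and not latched.
- lid_grip (a point): Middle of the round steel bar, 10 mm thick, 100 mm long along the box's y, of the bow handle that stands out 42 mm from the lid's front face. With the lid shut it lies 222 mm in front of the lid's hinge line and 18 mm above it (108 mm above the bench). It turns with the lid; with the lid upright the bar is uppermost.
- pallet_hinge (a joint): Opening angle of the tool pallet, rad: 0 flat, grows as its front edge rises; 0.785 is half open (45 degrees); at most 1.35. It falls shut from any angle when let go.
- pallet_grip (a point): Middle of the round steel bar, 8 mm thick, 76 mm long along the box's y, of the loop handle standing on the pallet near its front edge. With the pallet flat it lies 135 mm in front of the pallet's hinge line and 34 mm above it (106 mm above the bench). It is under the shut lid at first. The bar may turn between the fingers that hold it.
- lid: The lid with its handle, 180 mm deep, 280 mm wide, 36 mm thick; origin on its hinge line, mid-length; axes those of the box when shut.
- pallet: The tool pallet: grey plastic board 156 (its x) x 264 x 4 mm, 0.3 to 0.6 kg, lying just below the box's rim, with a loop handle near its front edge and tools clipped on behind it (at most 18 mm high). Origin on its hinge line, mid-length and mid-thickness; axes those of the box when flat.
- sieve_center (a point): Centre of a loose steel laboratory sieve, 200 mm across, 48 mm high. To be left alone.
- tin_center (a point): Centre of a loose open aluminium tin, 66 mm across, 70 mm high. To be left alone.
- beaker_center (a point): Centre of a loose clear plastic beaker, 72 mm across, 95 mm high. To be left alone.

How it is judged:
By the outcome, as a careful person would: the job done as asked, in the order asked, and still so for the second after the job is handed in, while the arm keeps its last pose, push and grip.
It also fails if it takes over 61 s, if anything falls off the work surface, if the arm or the gripper's body presses on something with over 40 N, if the wrist force passes 120 N, or if a joint passes its speed limit or range.

ROBOT

A 6-joint arm with a two-finger parallel gripper is mounted at the origin on the work surface. World frame = base frame: x ahead of the robot, y to its left, z up, the work surface at z = 0. Lengths are in mm, angles in rad, forces in N, time in s.
With the tool pointing down it reaches from about 325 to 900 mm from the base axis. Payload 6.1 kg.
Tool frame: the origin (TCP) lies on the centre line of the jaws, within the pads' length; the fingertips stand 19 mm ahead of it and the grasp point (between the pads) is the TCP (nose_length is the distance from the TCP to the fingertips, in mm); z points along the fingers, y is the direction in which the jaws open and shut (so a half turn about z gives the same grasp; the last joint's range is limited). The gripper opens to 87 mm and grips with 3 to 60 N. Pads are 19 mm wide; open, the fingers measure 117 mm over their backs; the gripper's body (75 mm by 190 mm) begins 51 mm behind the grasp point.
Start: joints at [1, 0.22, 1.526, -0, 1.395, -0.126], TCP at [268.921, 564.179, 241.538] pointing down, gripper open.
Joint ranges: [-2.98, 2.98], [-0.91, 2.08], [0.09, 2.57], [-1.24, 4.39], [0.2, 2.65], [-2.68, 2.68]. Speed limits (rad/s): [2.57, 2.57, 3.01, 3.14, 3.14, 3.14].

INTERFACE

Orientations are given as a rotation vector (axis times angle).
In Python, from plant import move_ptp, move_l, move_joints, open_gripper, close, dwell, inverse_kinematics, capture, calibration, PlanningError, finish_job, get_t, get_qpos, get_qd, get_tau, get_ee_pos, get_tool_rot, get_wrist_force, get_moment, get_grip_width, nose_length gives the robot as it stands. Calls block until the motion is done:
- move_ptp(position, orientation): joint-space move of the TCP to a pose.
- move_l(position, rotation=None, velocity=150, max_force=None): straight line of the TCP; rotation=None keeps the orientation; velocity is the mean speed in mm/s. With max_force (N) it stops when the force on the tool has changed by that much, and returns True; else False.
- move_joints(angles): joint-space move.
- open_gripper() and close(): open the fingers fully, or close them until they stop; the grip force is fixed at half the most.
- dwell(seconds).
- inverse_kinematics(position, orientation): joint angles nearest the present ones, or None.
- capture(name): name is "scene" or "top" or "wrist"; returns the picture (420x560x3 uint8, red, green, blue); there is no depth.
- calibration(name): a dict with "camera_matrix" (3x3 intrinsics, pixels), "dist" ([k1, k2, p1, p2, k3] as OpenCV has them; the pictures are not rectified), "R" (3x3) and "t" (3): a world point X has camera coordinates R X + t. Camera axes: x right, y down, z forward; pixel columns grow to the right and rows downward; lengths in mm; the calibration is good to about 2 mm. A picture is of the moment at which its call begins: read the wrist's pose just before it. calibration takes no time and is no camera call; for the wrist camera it gives the pose at the moment of the call.
A pose or a line that the arm cannot do raises PlanningError and nothing moves.
- finish_job(): hands the job in, once; it reports no verdict.
Readings, each from a call of its own:
- get_t(): time.
- get_qpos(): joint angles.
- get_qd(): joint speeds.
- get_tau(): joint torques, N m.
- get_ee_pos(): TCP position.
- get_tool_rot(): TCP orientation.
- get_wrist_force(): force on the tool from outside, world axes, zero at the start.
- get_moment(): the same for the moment, N m.
- get_grip_width(): opening from 0.0 (shut) to 1.0 (fully open).
Only numpy, scipy, OpenCV 4.12 (cv2) and the standard library are available. Lean on these libraries where they do the work, as an engineer would, in place of code of your own. Each camera call takes 0.05 s, during which the arm holds its last target. There are 200 camera calls.

## Working session

There is one attempt and no reset: what is moved stays moved. The work goes in short steps, each a Python script; the robot and the scene stay as the last script left them, time stands still between calls to the robot, and variables do not carry over. Pictures are saved under pics/ and viewed, about 8 in all and at most 12, crops included, and the job is handed in when it is done.

```bash
ls; mkdir -p pics; python3 - <<'E'
from plant import *
import cv2, numpy as np
a=capture("scene");b=capture("top")
cv2.imwrite("pics/s0.png",a[:,:,::-1]);cv2.imwrite("pics/t0.png",b[:,:,::-1])
for n in("scene","top"):
    c=calibration(n);print(n,{k:np.round(v,3).tolist() for k,v in c.items()})
print(get_t(),get_tool_rot(),nose_length)
E
```

```text
pics
scene {'camera_matrix': [[466.484, 0.0, 277.88], [0.0, 466.484, 206.669], [0.0, 0.0, 1.0]], 'dist': [-0.116, 0.0, 0.0, 0.0, 0.0], 'R': [[-0.211, 0.978, 0.004], [0.532, 0.118, -0.838], [-0.82, -0.175, -0.545]], 't': [40.801, -205.536, 1999.954]}
top {'camera_matrix': [[385.596, 0.0, 273.312], [0.0, 385.596, 215.821], [0.0, 0.0, 1.0]], 'dist': [0.025, 0.0, 0.0, 0.0, 0.0], 'R': [[0.016, -1.0, 0.002], [-0.988, -0.016, -0.152], [0.152, 0.001, -0.988]], 't': [33.961, 548.394, 1279.843]}
0.1 [-6.92791729e-01 -3.06366752e+00  2.64963748e-03] 19.0
```

View pics/s0.png

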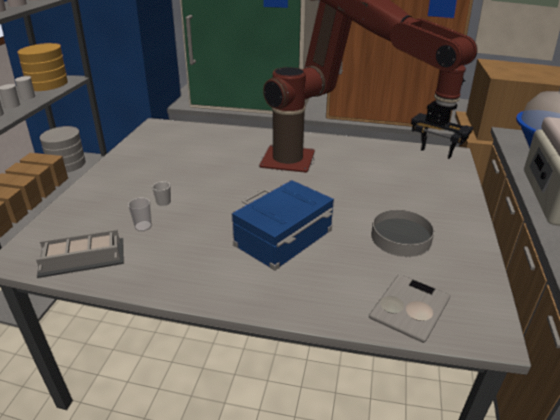

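View pics/t0.png

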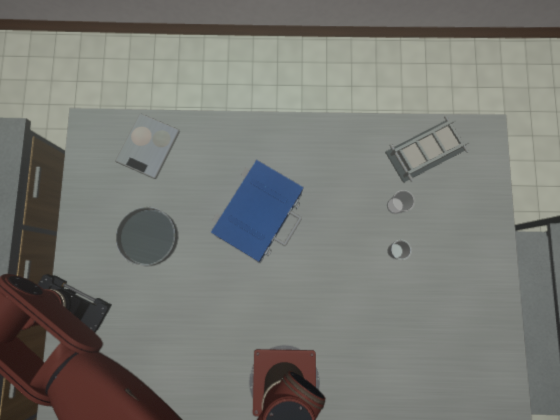

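The top view shows the blue box centred near (258,212), with its handle at (288,230), so the box yaw is about 60°. The sieve is at (147,237), the beaker at (400,203) and the tin at (400,250). Next I'll take the box measurement from the top view.

```bash
cat > h.py <<'E'
from plant import *
import cv2, numpy as np
from scipy.spatial.transform import Rotation as Ro
def cast(c,px,z):
    u=cv2.undistortPoints(np.array(px,float).reshape(-1,1,2),c["camera_matrix"],np.array(c["dist"])).reshape(-1,2)
    R=np.array(c["R"]);C=-R.T@np.array(c["t"])
    d=np.c_[u,np.ones(len(u))]@R
    return C+d*((z-C[2])/d[:,2])[:,None]
def proj(c,X):
    R=np.array(c["R"])
    return cv2.projectPoints(np.array(X,float).reshape(-1,1,3),cv2.Rodrigues(R)[0],np.array(c["t"],float),c["camera_matrix"],np.array(c["dist"]))[0].reshape(-1,2)
def blue(im,area=800):
    h=cv2.cvtColor(im,cv2.COLOR_RGB2HSV)
    m=cv2.inRange(h,(105,120,40),(125,255,255))
    cs,_=cv2.findContours(m,cv2.RETR_EXTERNAL,cv2.CHAIN_APPROX_NONE)
    return max(cs,key=cv2.contourArea).reshape(-1,2)
E
python3 - <<'E'
from h import *
im=cv2.imread("pics/t0.png")[:,:,::-1].copy();c=calibration("top")
k=blue(im);P=cast(c,k,126)[:,:2]
print("cam",-c["R"].T@c["t"],k.min(0),k.max(0))
r=cv2.minAreaRect(P.astype(np.float32));print(r);print(cv2.boxPoints(r))
for p,z in (((147,237),24),((400,203),48),((400,250),35)):print(cast(c,[p],z))
E
cat >/dev/null
```

```text
cam [ 346.8011508    41.72492251 1348.28662933] [212 161] [301 260]
((554.2132568359375, 94.3370590209961), (177.36279296875, 275.092529296875), 59.83676528930664)
[[390.73178   86.77557 ]
 [628.57605  -51.448868]
 [717.6947   101.898544]
 [479.85046  240.12299 ]]
[[469.80320486 475.48172317  24.        ]]
[[ 598.33709495 -389.81538489   48.        ]]
[[ 438.62453853 -388.6045677    35.        ]]
```

```bash
cat >> h.py <<'E'
YAW=np.radians(59.84);CEN=np.array([554.2,94.3])
import os,json
if os.path.exists("box.json"):
    d=json.load(open("box.json"));YAW=d["yaw"];CEN=np.array(d["cen"])
ex=np.array([np.cos(YAW),np.sin(YAW),0]);ey=np.array([-ex[1],ex[0],0]);ez=np.array([0,0,1.])
def box(x,y,z):return np.r_[CEN,0]+x*ex+y*ey+z*ez
def tool(phi,s=1):   # phi deg below horizontal, pointing to box +x
    p=np.radians(phi);z=np.cos(p)*ex-np.sin(p)*ez;y=s*(np.sin(p)*ex+np.cos(p)*ez)
    return Ro.from_matrix(np.c_[np.cross(y,z),y,z]).as_rotvec()
def lidbar(deg):
    t=np.radians(deg)+np.arctan2(18,222);r=np.hypot(222,18)
    return box(90-r*np.cos(t),0,90+r*np.sin(t))
def palbar(deg):
    t=np.radians(deg)+np.arctan2(34,135);r=np.hypot(135,34)
    return box(75-r*np.cos(t),0,72+r*np.sin(t))
E
python3 - <<'E'
from h import *
def f(q):return None if q is None else np.round(q,2).tolist()
for s in(1,-1):
    print("s",s)
    for phi in(30,45):print("app",phi,f(inverse_kinematics(lidbar(0)-80*(np.cos(np.radians(phi))*ex-np.sin(np.radians(phi))*ez),tool(phi,s))))
    for d in range(0,106,15):
        print(d,lidbar(d).round(),*[(p,f(inverse_kinematics(lidbar(d),tool(p,s)))) for p in (30,45,60,75,90)],sep="\n  ")
    for d in(0,45):print("pal",d,palbar(d).round(),*[(p,f(inverse_kinematics(palbar(d)+10*ez,tool(p,s)))) for p in(75,90)])
E
```

```text
s 1
app 30 [-0.98, 0.17, 2.13, 0.9, 1.51, -2.41]
app 45 [-0.84, -0.03, 2.15, 0.75, 1.39, -2.17]
0
  [488. -20. 108.]
  (30, [-0.83, 0.24, 2.16, 1.0, 1.37, -2.43])
  (45, [-0.71, 0.08, 2.17, 0.83, 1.22, -2.19])
  (60, [-0.56, -0.02, 2.15, 0.59, 1.11, -1.9])
  (75, [-0.38, -0.03, 2.08, 0.3, 1.06, -1.56])
  (90, [-0.2, 0.04, 2.0, 0.0, 1.11, -1.25])
15
  [494.  -9. 165.]
  (30, [-0.8, 0.1, 2.17, 1.0, 1.43, -2.31])
  (45, [-0.68, -0.04, 2.16, 0.81, 1.3, -2.07])
  (60, [-0.53, -0.11, 2.11, 0.57, 1.2, -1.8])
  (75, [-0.35, -0.1, 2.03, 0.28, 1.18, -1.5])
  (90, [-0.18, -0.02, 1.94, 0.0, 1.23, -1.22])
30
  [507.  14. 217.]
  (30, [-0.74, -0.01, 2.16, 1.02, 1.45, -2.18])
  (45, [-0.62, -0.12, 2.12, 0.81, 1.34, -1.94])
  (60, [-0.47, -0.16, 2.05, 0.55, 1.27, -1.68])
  (75, [-0.29, -0.13, 1.96, 0.27, 1.26, -1.41])
  (90, [-0.13, -0.04, 1.86, 0.0, 1.33, -1.17])
45
  [527.  47. 260.]
  (30, [-0.65, -0.09, 2.14, 1.05, 1.43, -2.05])
  (45, [-0.53, -0.17, 2.07, 0.81, 1.34, -1.81])
  (60, [-0.38, -0.18, 1.98, 0.54, 1.3, -1.56])
  (75, [-0.21, -0.12, 1.87, 0.26, 1.32, -1.31])
  (90, [-0.06, -0.02, 1.75
[... 2875 characters left out ...]
88. 312.]
  (30, [-0.28, -0.07, 2.01, 1.14, 1.19, 1.35])
  (45, [-0.18, -0.08, 1.89, 0.81, 1.16, 1.64])
  (60, [-0.06, -0.03, 1.74, 0.5, 1.22, 1.91])
  (75, [0.06, 0.08, 1.58, 0.22, 1.35, 2.13])
  (90, [0.18, 0.21, 1.4, 0.0, 1.52, 2.27])
105
  [637. 237. 300.]
  (30, [-0.17, 0.01, 1.96, 1.17, 1.08, 1.37])
  (45, [-0.08, 0.01, 1.83, 0.81, 1.07, 1.7])
  (60, [0.03, 0.07, 1.67, 0.48, 1.15, 1.99])
  (75, [0.14, 0.18, 1.49, 0.21, 1.32, 2.2])
  (90, [0.24, 0.32, 1.3, 0.0, 1.52, 2.34])
pal 0 [524.  42. 106.] (75, [-0.23, 0.03, 2.01, 0.29, 1.04, 1.73]) (90, [-0.07, 0.11, 1.9, 0.0, 1.13, 2.03])
pal 45 [556.  97. 192.] (75, [-0.1, -0.0, 1.87, 0.26, 1.18, 1.91]) (90, [0.03, 0.11, 1.73, 0.0, 1.3, 2.13])
```

```bash
python3 - <<'E'
from h import *
for s in (1,-1):
    p=box(-90,0,420)
    print(s,inverse_kinematics(p,tool(90,s)))
c=calibration("wrist");R=Ro.from_rotvec(get_tool_rot()).as_matrix()
print((R.T@(-c["R"].T@c["t"]-get_ee_pos())).round(1),(R.T@c["R"].T).round(2),c["camera_matrix"][0][0])
E
```

```text
1 [-0.12259005 -0.11333133  1.54583409  0.          1.7090899  -1.16699507]
-1 [-0.12259005 -0.11333133  1.54583409  0.          1.7090899   1.97459758]
[  75.1   -0.  -143.8] [[ 0.   -0.96 -0.28]
 [ 1.    0.   -0.  ]
 [ 0.   -0.28  0.96]] 375.6593942747348
```

```bash
python3 - <<'E'
from h import *
move_ptp(box(-90,0,420),tool(90,-1))
c=calibration("wrist");im=capture("wrist")
np.savez("w1.npz",**{k:np.array(v) for k,v in c.items()})
o=im[:,:,::-1].copy();cv2.imwrite("pics/w1_raw.png",o)
k=blue(im);r=cv2.minAreaRect(cast(c,k,126)[:,:2].astype(np.float32));print(r)
X=[box(-90,-140,126),box(-90,140,126),box(90,140,126),box(90,-140,126),lidbar(0)-50*ey,lidbar(0)+50*ey]
for p in proj(c,X):
    print(p.round(1));cv2.circle(o,tuple(int(v) for v in p.round()),3,(0,255,255),1)
cv2.imwrite("pics/w1.png",o);print(get_t(),get_wrist_force())
E
```

```text
((555.3363037109375, 95.34133911132812), (178.29156494140625, 277.6376647949219), 59.838722229003906)
[282.2  49. ]
[281.6 283.7]
[142.9 282.5]
[120.4  51.7]
[317.2 131.4]
[315.1 212.3]
2.3833 [ 0.47778652 -0.45030871  0.14325278]
```

View pics/w1.png

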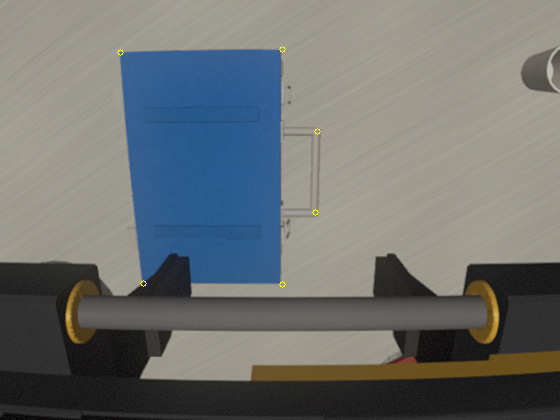

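The wrist view agrees with the estimate. The projected box corners and handle-bar ends (317,131) and (315,212) fall on the real ones within about 1 px, so I'm going for the handle.

```bash
echo '{"yaw":1.0444,"cen":[554.8,94.9]}'>box.json; python3 - <<'E'
from h import *
P=30;d=Ro.from_rotvec(tool(P,-1)).as_matrix()[:,2]
move_ptp(lidbar(0)-150*d+20*ez,tool(P,-1))
print(move_l(lidbar(0)-60*d,tool(P,-1)))
print(move_l(lidbar(0)+2*d,tool(P,-1),velocity=80,max_force=15),get_ee_pos(),get_wrist_force())
close()
print(get_t(),get_grip_width()*87,get_wrist_force(),get_ee_pos()-lidbar(0))
cv2.imwrite("pics/w2.png",capture("wrist")[:,:,::-1])
E
```

```text
False
False [489.46805103 -17.84117142 107.10786467] [ 0.04357604  0.44300879 -0.07987941]
6.4833 9.184825155423177 [0.99724965 2.76186967 4.44986051] [ 1.05274188  1.81934177 -0.41289084]
```

View pics/w2.png

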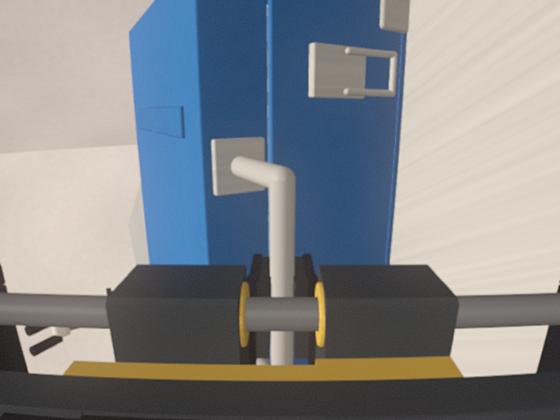

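The bar is gripped: the wrist view shows it vertical between the pads at about (283,300), with a width of 9 mm. Next is swinging the lid.

```bash
python3 - <<'E'
from h import *
for t in [5,10,15]+list(range(22,104,7))+[103]:
    s=move_l(lidbar(t),tool(30+55*t/103,-1),velocity=110,max_force=30)
    print(t,s,np.round(get_wrist_force(),1),round(get_grip_width()*87,1),np.round(get_ee_pos()-lidbar(t),1))
    if s: break
print(get_t())
cv2.imwrite("pics/s3.png",capture("scene")[60:340,120:500,::-1])
E
```

```text
5 True [ 3.7  2.4 -3.7] 9.2 [ 0.6  1.1 -5.3]
6.75
```

View pics/s3.png

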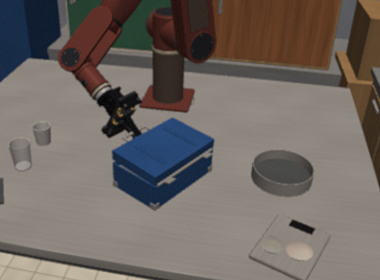

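The move tripped on the acceleration transient after 14 mm. The bar is still held, so I'm continuing slower.

```bash
python3 - <<'E'
from h import *
for t in list(range(8,104,8))+[103]:
    s=move_l(lidbar(t),tool(30+55*t/103,-1),velocity=50,max_force=35)
    print(t,s,np.round(get_wrist_force(),1),round(get_grip_width()*87,1),np.round(get_ee_pos()-lidbar(t),1))
    if s: break
print(get_t())
cv2.imwrite("pics/s4.png",capture("scene")[60:340,120:500,::-1])
E
```

```text
8 False [18.1 15.2 -7.1] 8.7 [ 0.8  1.6 -0.2]
16 False [15.6 11.3 -8.6] 9.3 [ 0.5  1.1 -0.9]
24 False [11.5  7.4 -9.1] 9.0 [ 0.2  0.6 -1.4]
32 False [ 8.   2.  -7.6] 9.0 [-0.1 -0.1 -1.6]
40 False [ 6.   1.4 -5.7] 9.0 [-0.  -0.1 -0.7]
48 False [ 4.  -0.3 -4.4] 8.9 [ 0.  -0.  -0.1]
56 False [-0.6 -2.7  1.2] 9.0 [ 0.1 -0.1  0.4]
64 False [-0.9 -3.5  4.4] 8.9 [ 0.1 -0.2  0.5]
72 False [ 0.2 -1.9  5.8] 8.7 [ 0.2 -0.2  0.3]
80 False [ 2.  -1.8  5.5] 8.9 [ 0.2 -0.1  0.2]
88 False [ 3.1 -1.9  5.2] 9.0 [ 0.3 -0.1  0.2]
96 False [ 3.1 -1.5  5.2] 8.9 [ 0.4 -0.   0.1]
103 False [ 3.9 -0.7  5. ] 9.0 [ 0.4 -0.1 -0. ]
16.5417
```

View pics/s4.png

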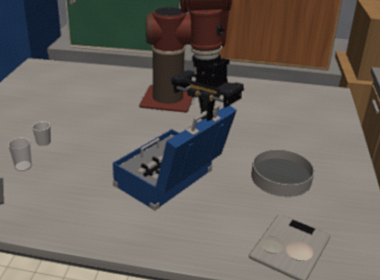

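The lid is upright at 103° and the pallet with its loop handle is visible in front of it. I'll release, back away and look at the pallet handle.

```bash
python3 - <<'E'
from h import *
open_gripper();print(np.round(get_wrist_force(),1))
move_l(lidbar(103)+90*ez-8*ex)
move_ptp(box(-60,0,330),tool(90,-1))
c=calibration("wrist");im=capture("wrist");o=im[:,:,::-1].copy()
X=[palbar(0)-38*ey,palbar(0)+38*ey,box(-90,-140,90),box(-90,140,90),lidbar(106)-50*ey,lidbar(106)+50*ey]
for p in proj(c,X):
    print(p.round(1));cv2.circle(o,tuple(int(v) for v in p.round()),3,(0,255,255),1)
cv2.imwrite("pics/w5.png",o)
s=capture("scene")[:,:,::-1].copy();cs=calibration("scene")
for p in proj(cs,X+[box(90,-140,90)]):cv2.circle(s,tuple(int(v) for v in p.round()),3,(0,255,255),1)
s=cv2.resize(s[120:290,180:400],None,fx=3,fy=3,interpolation=cv2.INTER_CUBIC);cv2.imwrite("pics/s5.png",s);print(get_t())
E
```

```text
[-0.8  0.1 -0.8]
[282.5 149.6]
[282.4 224.3]
[313.9  41.4]
[308.4 305. ]
[-129.5  173.6]
[-86.  333.2]
19.7333
```

View pics/w5.png

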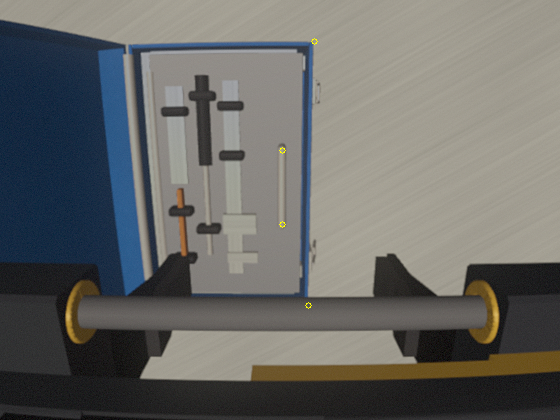

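View pics/s5.png

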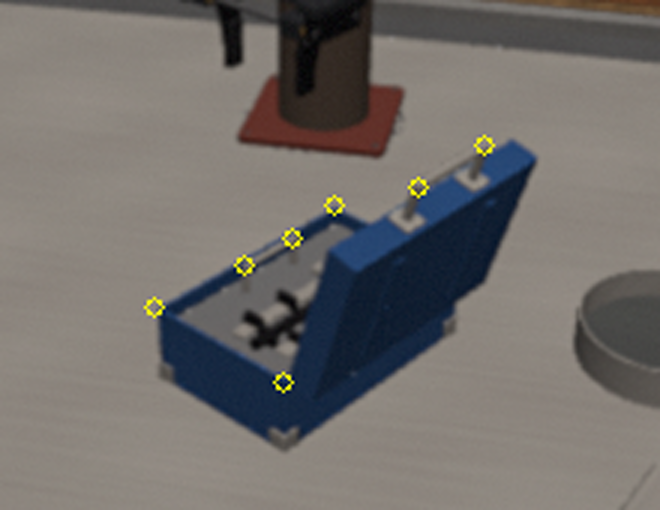

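The lid rests on its stop: the handle matches the 106° projection at (418,188) and (485,145) in the crop. The pallet bar lies exactly on its predicted ends, (282,150) and (282,224). I'm going down to grip it with the TCP 10 mm above the bar, which keeps the tips clear of the rim and tools.

```bash
python3 - <<'E'
from h import *
move_l(palbar(0)+50*ez,tool(90,-1))
s=move_l(palbar(0)+10*ez,tool(90,-1),velocity=50,max_force=12)
print(s,np.round(get_ee_pos()-palbar(0),1),np.round(get_wrist_force(),1))
if not s:
    close();print(round(get_grip_width()*87,1),np.round(get_wrist_force(),1))
    for t in (5,10,15):
        phi=90-15*t/45;d=Ro.from_rotvec(tool(phi,-1)).as_matrix()[:,2]
        s=move_l(palbar(t)-10*d,tool(phi,-1),velocity=25,max_force=30)
        print(t,s,np.round(get_wrist_force(),1),round(get_grip_width()*87,1))
        if s:break
print(get_t());cv2.imwrite("pics/w6.png",capture("wrist")[:,:,::-1])
E
```

```text
False [ 0.3 -0.  10.3] [0.5 0.2 1.2]
7.0 [ 3.4  4.8 -1.7]
5 False [ 4.5  4.3 -5.4] 6.9
10 False [ 4.3  2.9 -5.8] 6.9
15 False [ 5.8  2.8 -6.8] 6.8
25.1583
```

View pics/w6.png

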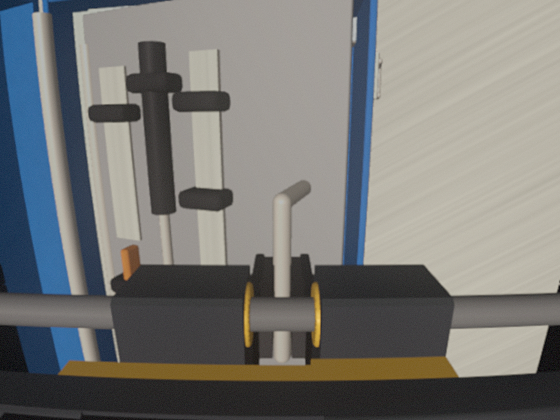

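The pallet bar is held between the pads at (283,300), and the board has risen from the front wall with its tools in place. Lifting on to 45°.

```bash
python3 - <<'E'
from h import *
for t in (21,27,33,39,45):
    phi=90-15*t/45;d=Ro.from_rotvec(tool(phi,-1)).as_matrix()[:,2]
    s=move_l(palbar(t)-10*d,tool(phi,-1),velocity=25,max_force=30)
    print(t,s,np.round(get_wrist_force(),1),round(get_grip_width()*87,1))
    if s:break
dwell(1.0);print(get_t(),np.round(get_wrist_force(),1),round(get_grip_width()*87,1),np.round(get_ee_pos()-palbar(45)+10*d,1))
X=[palbar(45)-38*ey,palbar(45)+38*ey]
# front corners of the pallet at 45 deg (156 mm from hinge line minus nothing)
a=np.radians(45);X+=[box(75-150*np.cos(a),y,72+150*np.sin(a)) for y in(-132,132)]+[lidbar(106)-50*ey,lidbar(106)+50*ey]
s=capture("scene")[:,:,::-1].copy();cs=calibration("scene")
for p in proj(cs,X):cv2.circle(s,tuple(int(v) for v in p.round()),2,(0,255,255),1)
cv2.imwrite("pics/s7.png",cv2.resize(s[110:290,170:450],None,fx=2.8,fy=2.8,interpolation=cv2.INTER_CUBIC))
E
```

```text
21 False [ 4.2  1.3 -5.4] 6.9
27 False [-0.8 -4.4 -0.6] 7.1
33 False [-4.8 -6.4  3.7] 7.1
39 False [-4.9 -6.4  5.3] 7.1
45 False [-3.9 -4.1  5.1] 6.6
29.8167 [-3.7 -4.4  4.8] 6.4 [ 0.2 -0.3  0.9]
```

View pics/s7.png

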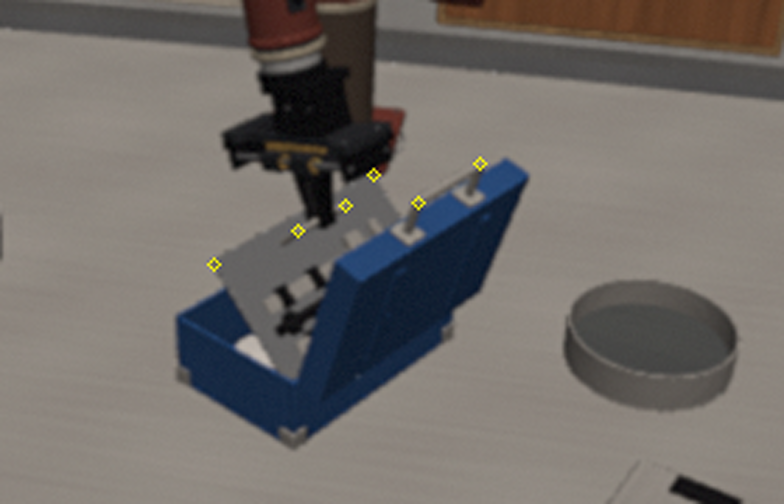

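The pallet is up with a tin visible under it, and the lid is still on its stop. The bar looks slightly below its 45° marks at (298,231) and (346,206), so I'm checking the angle more closely.

```bash
python3 - <<'E'
from h import *
s=capture("scene")[:,:,::-1].copy();cs=calibration("scene")
w=capture("wrist")[:,:,::-1].copy();cw=calibration("wrist")
np.save("s8.npy",s);np.save("w8.npy",w)
x0,y0,f=235,165,8
S=cv2.resize(s[y0:y0+72,x0:x0+100],None,fx=f,fy=f,interpolation=cv2.INTER_CUBIC)[:, :800]
for t,col in((35,(0,0,255)),(40,(0,255,0)),(45,(0,255,255)),(50,(255,0,255))):
    a=np.radians(t)
    for y in(-132,132):
        p=(proj(cs,[box(75-156*np.cos(a),y,72+156*np.sin(a))])[0]-[x0,y0]+.5)*f;cv2.circle(S,tuple(int(v) for v in p),4,col,1)
    for p in proj(cw,[palbar(t)-38*ey,palbar(t)+38*ey,box(75-156*np.cos(a),-132,72+156*np.sin(a))]):
        cv2.circle(w,tuple(int(v) for v in p),3,col,1);print(t,p.round())
w=cv2.copyMakeBorder(w[:260],0,0,0,240,cv2.BORDER_CONSTANT)
cv2.imwrite("pics/c8.png",np.vstack([cv2.resize(S,None,fx=.59,fy=.59,interpolation=cv2.INTER_AREA),w[:, :472]]) if 0 else np.vstack([S[:340*1],w]))
E
```

```text
35 [333. 197.]
35 [326. 344.]
35 [432. -24.]
40 [309. 200.]
40 [305. 349.]
40 [413. -33.]
45 [282. 202.]
45 [282. 354.]
45 [389. -41.]
50 [254. 204.]
50 [257. 358.]
50 [361. -49.]
```

View pics/c8.png

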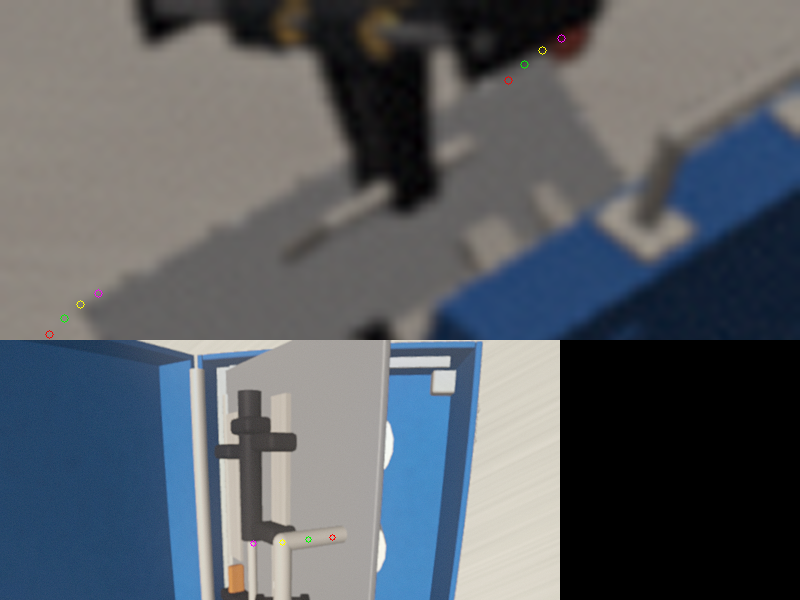

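The wrist view puts the bar end at (282,202), exactly on the 45° mark where 5° would shift it about 25 px. In the scene view the front corners also sit by the 45° marks, at (80,304) and (542,50). Handing in.

```bash
python3 - <<'E'
from h import *
print(get_t(),np.round(get_wrist_force(),1),round(get_grip_width()*87,1))
finish_job()
E
```

```text
29.9667 [-4.4 -5.1  4.6] 6.7
the job is handed in; nothing more can be done
```

The kit box is open: the lid rests on its stop by itself, and the arm is holding the tool pallet at about 45° by its loop handle. I handed the job in at 30.0 s of the 61 s.

- **Lid:** I swung it by its handle to 103° and let go. In the pictures after that it sits where the 106° stop should put it.
- **Pallet angle:** In the wrist picture the handle bar lies on the 45° mark within about 2 pixels, where 5° would shift it about 25. I never commanded the pallet past 45°, and the tools were still in their clips in the last views.
- **Grip and force:** The wrist force was about 8 N at hand-in. The grip width read 6.4–7.1 mm on the 8 mm bar.
- **Sieve, tin and beaker:** I never moved near them. The sieve stood where it was in the last wide view; the tin and beaker were outside that crop, so I last saw them just before releasing the lid.

Two checks did not agree cleanly:
- **Lid swing:** The first lid move stopped itself after about 14 mm on a force trip set at 30 N. I put this down to the jolt of starting too fast; the bar stayed gripped, and repeating it slower with the trip at 35 N worked.
- **Scene camera:** It showed the pallet handle slightly below its 45° mark. The closer wrist view and the pallet's front corners both agreed with 45°, so I relied on those.

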